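# Fasten a practice jaw to its bench mount with the deep-well thumbscrew

## Robot

A 6-joint arm with a two-finger parallel gripper is mounted at the origin on the work surface. World frame = base frame: x ahead of the robot, y to its left, z up, the work surface at z = 0. Lengths are in mm, angles in rad, forces in N, time in s.
With the tool pointing down it reaches from about 350 to 875 mm from the base axis. Payload 15.5 kg.
Tool frame: the origin (TCP) lies at the very end of the fingers, on their centre line; the grasp point (between the pads) lies 19 mm behind it; z points along the fingers, y is the line along which they close (so a half turn about z gives the same grasp; the last joint's range is limited). The gripper opens to 85 mm and grips with 20 to 120 N. Pads are 22 mm wide; open, the fingers measure 114 mm over their backs; the gripper's body (76 mm by 85 mm) begins 54 mm behind the grasp point. The pads swing forward as they close: fully open they stand 13 mm farther back than shut.
Start: joints at [1.087, 0.494, 1.345, -0, 1.302, -0.096], TCP at [236.919, 578.356, 231.277] pointing down, gripper open.
Joint ranges: [-2.91, 2.91], [-0.82, 2.16], [0.22, 2.67], [-1.22, 4.37], [0.12, 2.79], [-3.08, 3.08]. Speed limits (rad/s): [1.89, 1.89, 2.57, 3.01, 3.01, 3.01].

## Interface

Orientations are given as a rotation vector (axis times angle).
In Python, from bench import r, cams gives the robot as it stands. The module is installed in compiled form; this text tells all that it offers.
- The arm moves only by the tool drive_tool, never from a script. Its argument "moves" is a list that holds one entry, the list of rows, each a list of 7 numbers: the shift along the tool's x, y, z scaled (see below), then the turn, a rotation vector about the tool's x, y, z scaled (see below), then the opening, from 0 (shut) to 1 (fully open). In form: [[[x, y, z, ax, ay, az, grip], ...]]. A call has 1 to 12 rows; each row is the pose to reach, as a shift and turn from the pose commanded when the call began, along the tool's axes at that moment; what a row does not reach only later rows make up. The controller multiplies each number of a shift by 40 cm and each number of a turn by 60 degrees. A row lasts 1/10 s, in which the tool goes at most 50 mm and 8.59 degrees, less where a joint would pass 70% of its speed; a pose out of reach is approached as far as the arm can. A call with a number of a shift or a turn outside -1 to 1 is refused whole. A call with a gripper value outside its range is refused whole. The fingers move at their own pace and stop on an object; the grip force is fixed at half the most. Time passes only in rows, so rows that repeat a pose let the fingers close. It gives the time, the measured TCP pose, the force, the opening and the grip force at its end, in the units of the state.
- r.state(): the state, without advancing time (a new reading comes with each control period).
- cams.camera(name): name is "scene" or "side" or "wrist"; returns the picture (384x512x3 uint8, red, green, blue); there is no depth.
- cams.camera_model(name): a dict with "fx", "fy", "cx", "cy" (pixels), "k1" (the pictures are not rectified: a ray, as slopes to the right and down, at radius r is drawn at 1 + k1 r^2 times it, then the intrinsics apply), "world_from_camera" (4x4, takes a point from camera to world coordinates); the wrist camera has in their place "mount" (4x4, takes a point from camera to tool coordinates, whose origin is the TCP and whose axes are the flange's). Camera axes: x right, y up, looking along -z (the intrinsics and any distortion apply to the point x, -y, -z); pixel columns grow to the right and rows downward; lengths in mm; the calibration is good to about 2 mm. A picture is of the moment at which its call begins: read the wrist's pose just before it. camera_model takes no time and is no camera call.
- r.close_job(): hands the job in; it is judged then, once.
Trained networks look in the newest picture that a camera, given by its name, has taken for a name from the list of things; names that differ only in an ending like _2 or _b are one class to them, and where a whole thing is asked for, a point or a joint stands for the part that bears it (a point fixed in the world has none). Each returns a list of dicts, best first, with "confidence" (0 to 1); they miss things now and then, are a little off and sometimes report something else, mostly with a low value. They report only what shows in the picture. A call takes as long as a camera call. They do not tell look-alikes from the thing itself.
- cams.spot_in(query, camera): "centre" ([column, row] in pixels, amid what is visible of it).
The state is a dict: "time": time; "joint_pos": joint angles; "dq": joint speeds; "effort": joint torques, N m; "ee_pos": TCP position; "orientation": TCP orientation; "contact_force": force on the tool from outside, world axes, zero at the start; "torque": the same for the moment, N m; "finger_gap": finger opening in mm; "grasp_force": force on a finger pad.
Only numpy, scipy, OpenCV 4.12 (cv2) and the standard library are available. Lean on these libraries where they do the work, as an engineer would, in place of code of your own. Each camera call takes 0.05 s, during which the arm holds its last target. There are 200 camera calls.

## Task

Slide the practice jaw along its guide on the bench mount until it is fully home against the stop. Then take the long thumbscrew from its rack, lower it upright through the hole in the jaw to the bottom of the deep well, feel for the start of the thread without forcing it, and turn it clockwise (seen from above) until it is screwed fully down. Let go of it, and leave the mug and the bottle where they stand.

Things in the scene. Friction and masses are not known exactly. Their poses are not given: they have to be found in the camera images.
- mount: White bench mount fixed to the table, 150 mm long (x) x 92 wide (y), deck at z 70 mm. Origin at table level on the well's axis; x along the guide towards the stop, z up. Deck spans x -105 to +45 mm. Grey side rails rise to z 82 mm, 62 mm between their lips; low clamp feet beside it reach y +-75 mm.
- stop (a point): Centre of the inner face of the grey stop bar across the guide's +x end, 35 mm from the well's axis, 77 mm above the table; the bar is 14 mm high. The jaw plate's edge rests against it when home. Axes as the mount.
- well (a point): Mouth of the well, on its axis, at deck height: round hole 22 mm wide, its edge chamfered 4 mm; covered by the jaw, whose hole comes over it when the jaw is home. Axes as the mount.
- thread (a point): Start of the coarse two-start thread in the well, on its axis, 14 mm above the table; x as the mount. A flange above it has two gaps, at +x and -x. The screw's cross pin falls through if along x, either way round, within 10 degrees, its underside then at this point; else it rests on the flange 10.5 mm higher. Then about 85 degrees (75 to 95) clockwise takes it 4 mm lower, to a stop wall.
- jaw_hole (a point): Practice jaw: pink gum arch, white teeth, on a 70 x 70 mm slide plate 16 mm thick, 0.18 to 0.35 kg, loose in the mount's guide. The point is the centre of the plate's top face, on the axis of its 26 mm hole; x as the mount. Gum and teeth rise 16 mm above it, within 32 mm of it. It starts 35 to 65 mm short of home; home, it lies on the well's axis.
- screw_mid (a point): Steel thumbscrew, 123 mm long, upright in the rack, about 0.2 kg. The point is half-way up its axis; z up, x along its head bar. Head bar on top: 40 (x) x 12 (y) x 26 mm tall, gripped across y. Below it: neck 16 mm long, washer 30 mm wide x 4, body 19 mm wide x 56, thin neck, and at the foot a cross pin 19 mm long, 5 thick, parallel to the bar. Screwed down, the washer is 1 mm above the jaw plate.
- rack: White rack block, 64 x 64 x 50 mm on a 90 mm square foot, fixed to the table left or right of the mount, with a 21.5 mm round hole in which the screw stands upright (its foot 4 mm above the table). Origin at table level on the hole's axis.
- mug: White mug, 82 mm wide, 95 high, on the other side of the mount from the rack; origin under its centre. To be left alone.
- bottle: Small white bottle, 48 mm wide, 105 high, far right on the table; origin under its centre. To be left alone.
There are look-alikes about, which are no part of the job. Of the things that look like the part that bears jaw_hole, the middle-sized one is meant.

How it is judged (in metres and radians):
On the way, in this order (a step that is already met when the one before it is completed fails the run):
1. the jaw is home against the stop (within 2.5 mm), the screw not yet in the well (x of jaw_hole in the frame of mount above -0.0025 m and horizontal distance between screw_mid and mount above 0.05 m), for 0.2 s.
2. the screw's cross pin has dropped through the gaps into the start of the thread, the screw upright on the well's axis (z of screw_mid in the frame of mount below 0.0785 m and horizontal distance between screw_mid and mount below 0.004 m and angle between screw_mid's own z axis and vertical below 0.09 rad), for 0.1 s.
At the end, for the whole second after the job is handed in: The jaw is home (hole within 3 mm of the well along the guide, 4 mm overall), the screw stands upright (within 0.08 rad) on the well's axis (within 4 mm) and is screwed down to within 1.5 mm of the end of its thread; all released and the bystanders in place (z of screw_mid in the frame of mount below 0.073 m and horizontal distance between each of screw_mid, jaw_hole and mount below 0.004 m and angle between screw_mid's own z axis and vertical below 0.08 rad and x of jaw_hole in the frame of mount above -0.003 m); the robot touches nothing.
It fails at once if the mug or the bottle is moved by more than 30 mm (distance of any of mug, bottle from where it was at the start of the episode above 0.03 m).
It fails at once if the screw is forced: over 150 N between it and the mount (contact force between screw and mount above 150 N).
It also fails if it takes over 54 s, if anything falls off the work surface, if the arm or the gripper's body presses on something with over 40 N, if the wrist force passes 120 N, or if a joint passes its speed limit or range.

## Working session

There is one attempt and no reset: what is moved stays moved. The work goes in short steps, Python scripts to look and compute and a tool call to move; the robot and the scene stay as the last step left them, time stands still between calls to the robot, and variables do not carry over. Pictures are saved under pics/ and viewed, at most 10 in all, crops included, and the job is handed in when it is done.

Besides the shell and the picture viewer there is one more tool, called after "Request:" as a command line: name --argument value ..., lists and objects as JSON in quotes. drive_tool: Moves the arm, as the interface text tells. Its arguments: {"type":"object","properties":{"moves":{"type":"array","items":{"type":"array","items":{"type":"array","items":{"type":"number","minimum":-1,"maximum":1}}}}},"required":["moves"]}

```bash
mkdir -p pics; cat > h.py <<'E'
import numpy as np, cv2
from scipy.spatial.transform import Rotation as R
from bench import r, cams
def pose():
    s=r.state(); T=np.eye(4); T[:3,:3]=R.from_rotvec(s['orientation']).as_matrix(); T[:3,3]=s['ee_pos']; return T
def snap(name,f=None):
    T=pose(); im=cams.camera(name)
    if f: cv2.imwrite('pics/'+f,cv2.cvtColor(im,cv2.COLOR_RGB2BGR))
    m=cams.camera_model(name)
    m['W']=np.array(m['world_from_camera']) if 'world_from_camera' in m else T@np.array(m['mount'])
    return im,m
def ray(m,uv):
    d=np.array([(uv[0]-m['cx'])/m['fx'],(uv[1]-m['cy'])/m['fy']]); u=d.copy()
    for _ in range(20): u=d/(1+m['k1']*(u@u))
    v=m['W'][:3,:3]@np.array([u[0],-u[1],-1.]); return m['W'][:3,3],v/np.linalg.norm(v)
def atz(m,uv,z):
    o,v=ray(m,uv); return o+v*(z-o[2])/v[2]
def tri(obs):
    A=np.zeros((3,3));b=np.zeros(3);rs=[ray(m,uv) for m,uv in obs]
    for o,v in rs:
        P=np.eye(3)-np.outer(v,v);A+=P;b+=P@o
    x=np.linalg.solve(A,b); return x,[np.linalg.norm((np.eye(3)-np.outer(v,v))@(x-o)) for o,v in rs]
def proj(m,p):
    q=np.linalg.inv(m['W'])@np.append(p,1); u=np.array([q[0],-q[1]])/-q[2]; u=u*(1+m['k1']*(u@u))
    return np.array([u[0]*m['fx']+m['cx'],u[1]*m['fy']+m['cy']])
def tomove(p,rv=None):  # world target -> row numbers
    T=pose(); return T[:3,:3].T@(np.array(p)-T[:3,3])/400
E
python3 - <<'E'
from h import *
a,m=snap('scene','s.png'); b,n=snap('side','d.png')
cv2.imwrite('pics/both.png',cv2.cvtColor(np.vstack([a,b])[:, :],cv2.COLOR_RGB2BGR))
np.set_printoptions(precision=1,suppress=True)
for c in('scene','side'):
  mm=m if c=='scene' else n
  print(c,mm['W'][:3,3],-mm['W'][:3,2],mm['fx'])
  for q in('mount','jaw_hole','screw_mid','rack','mug','bottle','stop'):
    try: print(q,[(np.round(d['centre']),round(d['confidence'],2)) for d in cams.spot_in(q,c)][:5])
    except Exception as e: print(q,e)
E
```

```text
scene [868.8 385.9 726.1] [-0.4 -0.5 -0.8] 367.49746918708615
mount [(array([251., 243.]), 0.94)]
jaw_hole [(array([258., 212.]), 0.96), (array([239., 189.]), 0.7), (array([319., 196.]), 0.68), (array([362., 313.]), 0.62)]
screw_mid [(array([370., 289.]), 0.93)]
rack [(array([365., 312.]), 0.87), (array([373., 290.]), 0.72)]
mug [(array([208., 152.]), 0.73)]
bottle [(array([141., 149.]), 0.58)]
stop [(array([255., 242.]), 0.96)]
side [ 180.1 -695.8  682.4] [ 0.4  0.7 -0.6] 362.34106457518436
mount [(array([269., 191.]), 0.86)]
jaw_hole [(array([269., 233.]), 0.8), (array([259., 176.]), 0.73), (array([198., 212.]), 0.57), (array([271., 191.]), 0.22)]
screw_mid [(array([214., 134.]), 0.57)]
rack [(array([218., 150.]), 0.67), (array([272., 188.]), 0.5)]
mug [(array([299., 262.]), 0.95)]
bottle [(array([390., 281.]), 0.68)]
stop [(array([273., 192.]), 0.62)]
```

View pics/s.png

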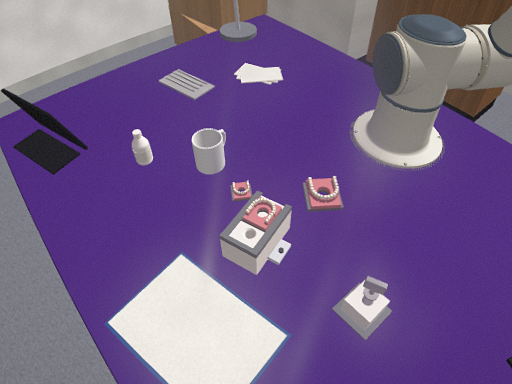

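View pics/d.png

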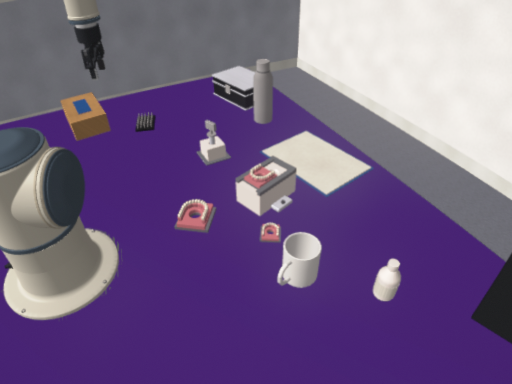

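Scene: three jaw look-alikes. Small one loose at (241,188), middle one in the mount at (262,212), large one loose at (322,193). The middle-sized one sits in the guide, as described. The screw is in the rack at (373,290), the mug at (208,152) and the bottle at (142,148). The side view agrees: mount (267,185), rack (213,148).

```bash
python3 - <<'E'
from h import *
np.set_printoptions(precision=1,suppress=True)
a,m=snap('scene'); b,n=snap('side')
for k,u,v in(('jaw',(262,213),(262,176)),('screw',(372,290),(211,133)),('mug',(209,152),(300,260))):
  print(k,tri([(m,u),(n,v)]))
for k,u,z in(('wellmouth',(251,234),70),('jawhole',(263,213),86),('rackhole',(368,298),50)): print(k,atz(m,u,z))
c=cv2.cvtColor(np.hstack([cv2.resize(a[160:350,200:400],(400,380),interpolation=cv2.INTER_CUBIC),cv2.resize(b[100:290,150:350],(400,380),interpolation=cv2.INTER_CUBIC)]),cv2.COLOR_RGB2BGR)
cv2.imwrite('pics/crop.png',c)
print(pose()); mm=cams.camera_model('wrist'); print(np.array(mm['mount']),mm['fx'])
E
```

```text
jaw (array([548.7,   5.6,  83.4]), [np.float64(2.8718939450853016), np.float64(2.8718939450853562)])
screw (array([510.3, 284.1,  86.5]), [np.float64(2.33843758666046), np.float64(2.3384375866605964)])
mug (array([ 502.5, -268.4,   45.8]), [np.float64(0.483990267769463), np.float64(0.4839902677694901)])
wellmouth [594.5  27.5  70. ]
jawhole [545.8  10.   86. ]
rackhole [506.9 285.2  50. ]
[[ -0.9   0.4   0.  236.9]
 [  0.4   0.9  -0.  578.4]
 [ -0.   -0.   -1.  231.3]
 [  0.    0.    0.    1. ]]
[[   0.     1.     0.3   79.1]
 [   1.    -0.     0.     1.2]
 [   0.     0.3   -1.  -142.7]
 [   0.     0.     0.     1. ]] 275.0665767226785
```

View pics/crop.png

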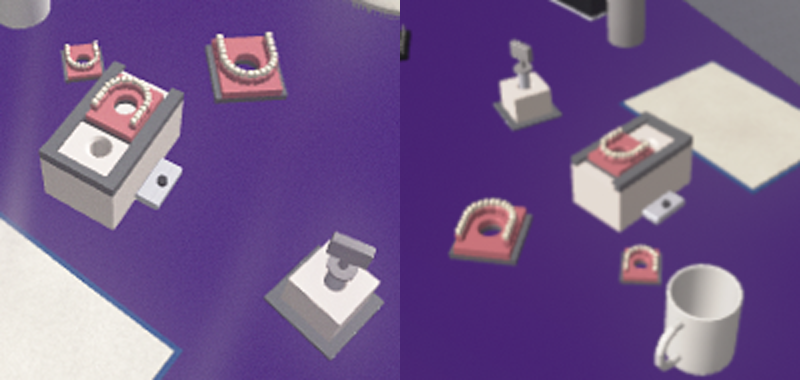

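The crop confirms it: the middle-sized jaw is the one in the mount's guide, with the stop bar at the lower-left end. Next I'll look with the wrist camera.

```bash
python3 - <<'E'
from h import *
np.set_printoptions(precision=3,suppress=True)
print(tomove((490,240,290)),tomove((560,60,260)));T=pose();print(T)
E
```

```text
[-0.906 -0.543 -0.147] [-1.239 -0.893 -0.072]
[[ -0.925   0.379   0.    236.904]
 [  0.379   0.925  -0.    578.352]
 [ -0.     -0.     -1.    231.288]
 [  0.      0.      0.      1.   ]]
```

Request:
drive_tool --moves '[[[-0.906,-0.543,-0.147,0,0,0,0],[-0.906,-0.543,-0.147,0,0,0,0],[-0.906,-0.543,-0.147,0,0,0,0],[-0.906,-0.543,-0.147,0,0,0,0],[-0.906,-0.543,-0.147,0,0,0,0],[-0.906,-0.543,-0.147,0,0,0,0],[-0.906,-0.543,-0.147,0,0,0,0],[-0.906,-0.543,-0.147,0,0,0,0],[-0.906,-0.543,-0.147,0,0,0,0],[-0.906,-0.543,-0.147,0,0,0,0],[-0.906,-0.543,-0.147,0,0,0,0]]]'

```text
time: 2.0
ee_pos: [490.1, 239.6, 290.1]
orientation: [-0.609, -3.082, -0.0]
contact_force: [1.1, 0.6, 0.5]
finger_gap: 0.2
grasp_force: 0.0
```

```bash
python3 - <<'E'
from h import *
import pickle
np.set_printoptions(precision=3,suppress=True)
a,m=snap('wrist','w1.png'); pickle.dump((a,m),open('w1.pkl','wb'))
for q in('jaw_hole','screw_mid','rack','mount'): print(q,[(np.round(d['centre']),round(d['confidence'],2)) for d in cams.spot_in(q,'wrist')])
print(pose(),proj(m,(510,284,100)),proj(m,(595,28,70)),tomove((570,40,250)), r.state()['joint_pos'])
E
```

```text
jaw_hole [(array([ 72., 242.]), 0.81), (array([ 96., 126.]), 0.79), (array([129., 264.]), 0.68), (array([288., 152.]), 0.5)]
screw_mid [(array([298., 175.]), 0.84), (array([162., 246.]), 0.46), (array([288., 152.]), 0.21)]
rack [(array([287., 152.]), 0.88)]
mount [(array([162., 246.]), 0.81)]
[[ -0.926   0.378  -0.    489.335]
 [  0.378   0.926  -0.    240.744]
 [  0.     -0.     -1.    289.992]
 [  0.      0.      0.      1.   ]] [298.031 172.491] [159.52  277.785] [-0.376 -0.388  0.1  ] [ 0.348  0.327  1.457  0.     1.358 -0.836]
```

View pics/w1.png

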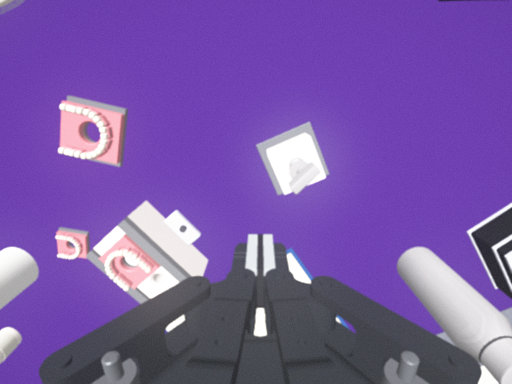

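The wrist view shows the rack with the screw at (295,165), and the mount with the middle jaw's hole at about (133,262), partly hidden by the fingers. I'll shift so the mount comes into the clear upper half.

```bash
python3 - <<'E'
from h import *
np.set_printoptions(precision=3,suppress=True)
print(tomove((670,10,240)))
E
```

```text
[-0.636 -0.363  0.125]
```

Request:
drive_tool --moves '[[[-0.636,-0.363,0.125,0,0,0,0],[-0.636,-0.363,0.125,0,0,0,0],[-0.636,-0.363,0.125,0,0,0,0],[-0.636,-0.363,0.125,0,0,0,0],[-0.636,-0.363,0.125,0,0,0,0],[-0.636,-0.363,0.125,0,0,0,0],[-0.636,-0.363,0.125,0,0,0,0],[-0.636,-0.363,0.125,0,0,0,0],[-0.636,-0.363,0.125,0,0,0,0]]]'

```text
time: 3.15
ee_pos: [669.8, 10.4, 240.2]
orientation: [-0.605, -3.082, -0.0]
contact_force: [-0.1, 0.1, 0.7]
finger_gap: 0.2
grasp_force: 0.0
```

```bash
python3 - <<'E'
from h import *
import pickle
np.set_printoptions(precision=3,suppress=True)
a,m=snap('wrist'); pickle.dump((a,m),open('w2.pkl','wb'))
b,_=pickle.load(open('w1.pkl','rb'))
x=cv2.resize(a[60:360],(800,469),interpolation=cv2.INTER_CUBIC)
cv2.imwrite('pics/w2.png',cv2.cvtColor(cv2.resize(a,(800,600),interpolation=cv2.INTER_CUBIC),cv2.COLOR_RGB2BGR))
print(m['W'][:3,3],r.state()['joint_pos'],r.state()['time'])
E
```

```text
[597.034  41.442 382.976] [-0.073  0.551  1.212  0.     1.378 -1.257] 3.2
```

View pics/w2.png

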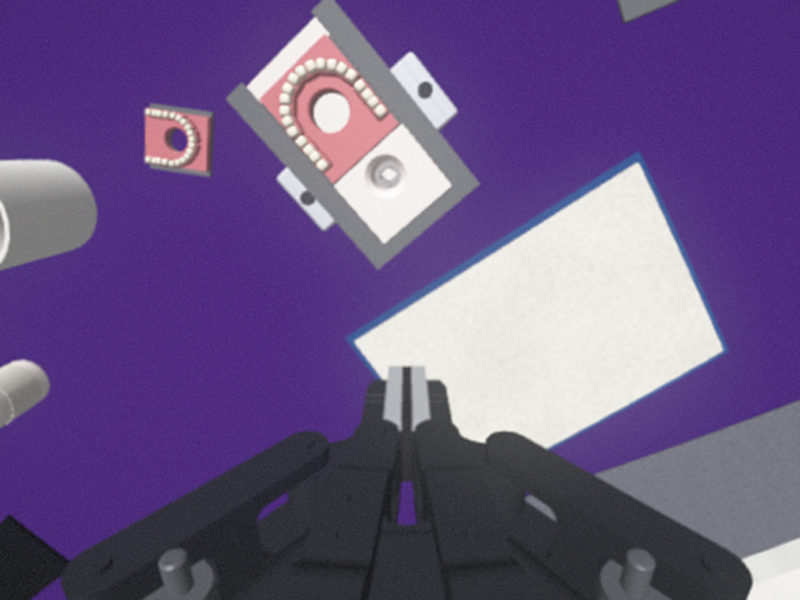

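The mount is clear here: well mouth at (386,174), jaw hole at (330,112), stop bar between (380,255) and (465,183), in enlarged pixels.

```bash
python3 - <<'E'
from h import *
import pickle
np.set_printoptions(precision=1,suppress=True)
a,m=pickle.load(open('w2.pkl','rb')); a1,m1=pickle.load(open('w1.pkl','rb'))
s=1.5625
g=cv2.cvtColor(a,cv2.COLOR_RGB2GRAY)
P=lambda u,z,mm=m: atz(mm,(u[0]/s,u[1]/s),z)
for k,u,z in(('well',(386,174),70),('jaw',(330,112),86),('stopcornL',(379,268),82),('stopcornR',(478,183),82),('innerL',(385,243),82),('innerR',(452,185),82),('railLback',(228,92),82),('railRback',(328,0),82),('plateR',(397,125),86),('plateL',(336,182),86),('plateback',(262,102),86)): print(k,P(u,z))
# edges directions
f=lambda u,v,z:(np.degrees(np.arctan2(*(P(v,z)-P(u,z))[[1,0]])))
print('yaw rails',f((250,117),(379,268),82),f((328,0),(478,183),82),'stopbar-90',f((379,268),(478,183),82))
print('tri jaw',tri([(m,(330/s,112/s)),(m1,(133,262))]))
# screw bar crop
x=cv2.resize(a1[100:220,230:360],(780,720)[:2],interpolation=cv2.INTER_CUBIC)
x=cv2.resize(a1[110:210,240:350],(660,600),interpolation=cv2.INTER_CUBIC)
cv2.imwrite('pics/sc.png',cv2.cvtColor(x,cv2.COLOR_RGB2BGR))
E
```

```text
well [598.2  25.7  70. ]
jaw [548.8   8.3  86. ]
stopcornL [656.1  -3.7  82. ]
stopcornR [627.1  81.9  82. ]
innerL [641.1   7.3  82. ]
innerR [621.7  65.   82. ]
railLback [511.  -48.3  82. ]
railRback [488.3  33.9  82. ]
plateR [572.5  45.   86. ]
plateL [590.1  -6.5  86. ]
plateback [526.2 -29.6  86. ]
yaw rails 16.95263775093655 19.07895516168604 stopbar-90 108.77480450656924
tri jaw (array([549.5,   9. ,  79.9]), [np.float64(2.172092988362174), np.float64(2.172092988362263)])
```

View pics/sc.png

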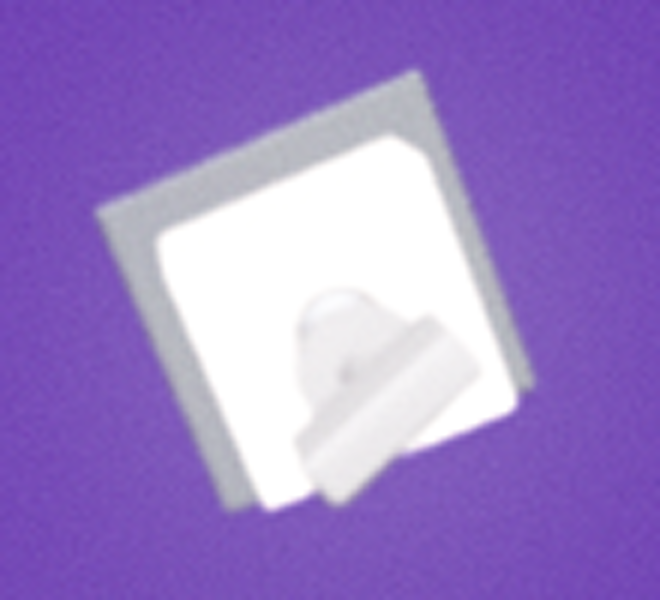

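```bash
python3 - <<'E'
from h import *
np.set_printoptions(precision=4,suppress=True)
print(tomove((494,-10,150)),tomove((494,-10,77)), np.degrees(np.arctan2(pose()[1,0],pose()[0,0])))
E
```

```text
[ 0.3875 -0.2137  0.2261] [ 0.3875 -0.2138  0.4086] 157.81242904115356
```

Request:
drive_tool --moves '[[[0.3875,-0.2137,0.22,0,0,-0.683,0],[0.3875,-0.2137,0.22,0,0,-0.683,0],[0.3875,-0.2137,0.22,0,0,-0.683,0],[0.3875,-0.2137,0.22,0,0,-0.683,0],[0.3875,-0.2137,0.22,0,0,-0.683,0],[0.3875,-0.2137,0.22,0,0,-0.683,0],[0.3875,-0.2137,0.4,0,0,-0.683,0],[0.3875,-0.2137,0.408,0,0,-0.683,0],[0.3875,-0.2137,0.408,0,0,-0.683,0]]]'

```text
time: 4.1
ee_pos: [494.3, -10.4, 75.2]
orientation: [0.506, -3.098, -0.001]
contact_force: [1.0, -0.1, 0.5]
finger_gap: 0.1
grasp_force: 0.0
```

Request:
drive_tool --moves '[[[-0.02,0,0,0,0,0,0],[-0.035,0,0,0,0,0,0],[-0.05,0,0,0,0,0,0],[-0.065,0,0,0,0,0,0],[-0.08,0,0,0,0,0,0],[-0.095,0,0,0,0,0,0],[-0.11,0,0,0,0,0,0],[-0.125,0,0,0,0,0,0],[-0.135,0,0,0,0,0,0],[-0.145,0,0,0,0,0,0],[-0.15,0,0,0,0,0,0]]]'

```text
time: 5.2
ee_pos: [551.7, 8.2, 76.8]
orientation: [-0.511, 3.1, -0.0]
contact_force: [-2.8, -1.4, 0.9]
finger_gap: -0.4
grasp_force: 1.3
```

Request:
drive_tool --moves '[[[-0.005,0,0,0,0,0,0],[-0.008,0,0,0,0,0,0]]]'

```text
time: 5.4
ee_pos: [554.0, 9.1, 76.8]
orientation: [0.51, -3.099, -0.0]
contact_force: [-7.8, -3.2, 4.8]
finger_gap: -0.2
grasp_force: 4.0
```

Pushing with a few N so far. I'll go on in small steps until the stop is felt.

Request:
drive_tool --moves '[[[-0.003,0,0,0,0,0,0],[-0.006,0,0,0,0,0,0],[-0.006,0,0,0,0,0,0]]]'

```text
time: 5.7
ee_pos: [554.2, 9.6, 76.6]
orientation: [0.51, -3.095, -0.001]
contact_force: [-15.3, -5.9, 11.5]
finger_gap: -0.2
grasp_force: 8.1
```

Request:
drive_tool --moves '[[[0.03,0,0,0,0,0,0],[0.03,0,-0.1,0,0,0,0],[0.03,0,-0.3,0,0,0,0],[0.03,0,-0.4,0,0,0,0],[0.03,0,-0.4,0,0,0,0]]]'

```text
time: 6.2
ee_pos: [546.8, 5.8, 241.6]
orientation: [-0.509, 3.093, -0.002]
contact_force: [-0.2, 0.7, -1.3]
finger_gap: 0.2
grasp_force: 0.0
```

```bash
python3 - <<'E'
from h import *
np.set_printoptions(precision=4,suppress=True)
print(tomove((635,-57,235)),tomove((547,202,240)), np.degrees(np.arctan2(pose()[1,0],pose()[0,0])),pose()[:3,3])
E
```

```text
[-0.1584 -0.2194  0.018 ] [-0.1577  0.4644  0.0037] -161.29969757408335 [546.788    5.8325 241.5792]
```

Request:
drive_tool --moves '[[[-0.257,-0.185,0.02,0,0,0.95,0],[-0.257,-0.185,0.02,0,0,0.95,0],[-0.257,-0.185,0.02,0,0,0.95,0],[-0.257,-0.185,0.02,0,0,0.95,0],[-0.257,-0.185,0.02,0,0,0.95,0],[-0.257,-0.185,0.02,0,0,0.95,0],[-0.257,-0.185,0.02,0,0,0.95,0],[-0.257,-0.185,0.02,0,0,0.95,0]]]'

```text
time: 7.0
ee_pos: [666.3, -31.2, 228.8]
orientation: [1.033, 2.967, 0.0]
contact_force: [0.4, -0.9, 0.2]
finger_gap: 0.1
grasp_force: 0.0
```

```bash
python3 - <<'E'
from h import *
import pickle
np.set_printoptions(precision=4,suppress=True)
a,m=snap('wrist'); pickle.dump((a,m),open('w3.pkl','wb'))
c=proj(m,(598.5,25.4,80)); print(c)
x0,y0=int(max(0,c[0]-66)),int(max(0,c[1]-50))
print(x0,y0)
cv2.imwrite('pics/w3.png',cv2.cvtColor(cv2.resize(a[y0:y0+100,x0:x0+132],(792,600),interpolation=cv2.INTER_CUBIC),cv2.COLOR_RGB2BGR))
print(tomove((547,202,240)),tomove((547,202,225)), np.degrees(np.arctan2(pose()[1,0],pose()[0,0])),pose()[:3,3])
E
```

```text
[260.7789  95.4714]
194 45
[ 0.5948  0.2739 -0.028 ] [0.5948 0.2739 0.0095] 141.8226395482006 [666.3081 -31.1867 228.843 ]
```

View pics/w3.png

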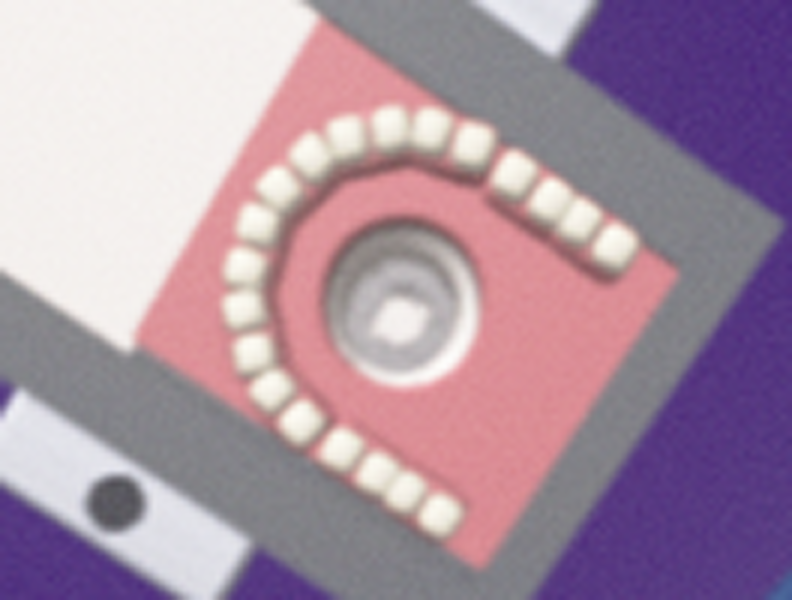

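The jaw is home: its plate edge lies flush on the stop bar, and the hole, centred at crop pixel (402,302), is over the well. Now to the screw.

Request:
drive_tool --moves '[[[0.595,0.274,0.01,0,0,0.463,1],[0.595,0.274,0.01,0,0,0.463,1],[0.595,0.274,0.01,0,0,0.463,1],[0.595,0.274,0.01,0,0,0.463,1],[0.595,0.274,0.01,0,0,0.463,1],[0.595,0.274,0.01,0,0,0.463,1],[0.595,0.274,0.01,0,0,0.463,1],[0.595,0.274,0.01,0,0,0.463,1],[0.595,0.274,0.01,0,0,0.463,1]]]'

```text
time: 7.95
ee_pos: [548.2, 201.3, 224.9]
orientation: [1.713, 2.633, 0.0]
contact_force: [0.5, -0.3, 0.8]
finger_gap: 85.7
grasp_force: 0.0
```

```bash
python3 - <<'E'
from h import *
import pickle
np.set_printoptions(precision=3,suppress=True)
a,m=pickle.load(open('w3.pkl','rb')); f=lambda u,z:atz(m,(194+u[0]/6-.4,45+u[1]/6-.4),z)
print('jaw',f((402,302),86),'well bottom white',f((400,318),20)); d=f((680,270),86)-f((480,570),86); print('yaw',np.degrees(np.arctan2(d[1],d[0]))-90)
d=f((785,222),82)-f((565,62),82);print('rail',np.degrees(np.arctan2(d[1],d[0])), 'stop mid',(f((680,270),86)+f((480,570),86))/2)
a,m=snap('wrist'); pickle.dump((a,m),open('w4.pkl','wb'))
c=proj(m,(510,284,100)); print(c)
x0,y0=int(max(0,c[0]-66)),int(max(0,c[1]-50))
print(x0,y0,r.state()['ee_pos'])
cv2.imwrite('pics/w4.png',cv2.cvtColor(cv2.resize(a[y0:y0+100,x0:x0+132],(792,600),interpolation=cv2.INTER_CUBIC),cv2.COLOR_RGB2BGR))
E
```

```text
jaw [598.122  25.448  86.   ] well bottom white [598.769  24.66   20.   ]
yaw 18.37486281109858
rail 18.529323243729444 stop mid [631.48   36.544  86.   ]
[256.866  92.144]
190 42 [548.25  201.216 224.847]
```

View pics/w4.png

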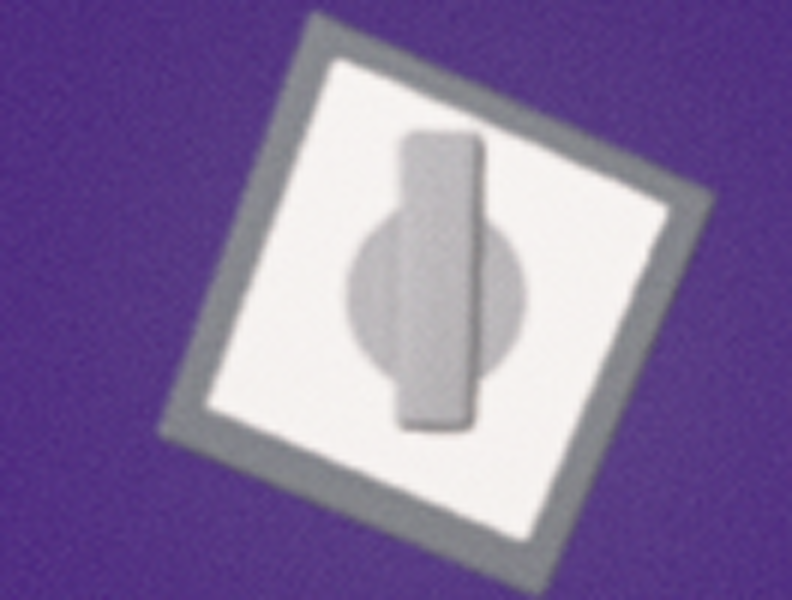

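The screw's bar stands along tool x, with its top centre at crop (440,279) and about 1° of tilt.

```bash
python3 - <<'E'
from h import *
import pickle
np.set_printoptions(precision=4,suppress=True)
a,m=pickle.load(open('w4.pkl','rb')); f=lambda u,z:atz(m,(190+u[0]/6-.4,42+u[1]/6-.4),z)
a1,m1=pickle.load(open('w1.pkl','rb'))
print(tri([(m,(190+440/6-.4,42+279/6-.4)),(m1,(240+400/6-.4,110+415/6-.4))]))
p=f((440,279),127);print(p,'washer',f((436,296),85)); d=f((442,135),127)-f((436,425),127); print('bar yaw',np.degrees(np.arctan2(d[1],d[0])), np.linalg.norm(d))
T=pose();print('tool yaw',np.degrees(np.arctan2(T[1,0],T[0,0])))
for z in(160,94): print(tomove((p[0],p[1],z)))
E
```

```text
(array([513.9266, 288.7719, 124.2331]), [np.float64(0.5931179605993844), np.float64(0.5931179605994972)])
[513.97   288.0283 127.    ] washer [513.957  287.6543  85.    ]
bar yaw 112.85530751710175 37.88554864254209
tool yaw 113.8814356162256
[0.2332 0.0095 0.1621]
[0.2332 0.0094 0.3271]
```

Request:
drive_tool --moves '[[[0.233,0.0095,0.1,0,0,0.017,1],[0.233,0.0095,0.16,0,0,0.017,1],[0.233,0.0095,0.25,0,0,0.017,1],[0.233,0.0095,0.3,0,0,0.017,1],[0.233,0.0095,0.317,0,0,0.017,1],[0.233,0.0095,0.317,0,0,0.017,0],[0.233,0.0095,0.317,0,0,0.017,0],[0.233,0.0095,0.317,0,0,0.017,0],[0.233,0.0095,0.317,0,0,0.017,0],[0.233,0.0095,0.317,0,0,0.017,0],[0.233,0.0095,0.317,0,0,0.017,0],[0.233,0.0095,0.317,0,0,0.017,0]]]'

```text
time: 9.2
ee_pos: [513.4, 289.2, 98.8]
orientation: [1.736, 2.618, 0.001]
contact_force: [-1.0, -1.3, 8.4]
finger_gap: 11.0
grasp_force: 60.1
```

Request:
drive_tool --moves '[[[0,0,-0.03,0,0,0,0],[0,0,-0.1,0,0,0,0],[0,0,-0.18,0,0,0,0],[0,0,-0.26,0,0,0,0],[0,0,-0.3,0,0,0,0],[0,0,-0.3,0,0,0,0]]]'

```text
time: 9.8
ee_pos: [514.2, 289.7, 221.1]
orientation: [1.735, 2.616, 0.006]
contact_force: [-0.0, -0.8, -2.6]
finger_gap: 10.9
grasp_force: 58.9
```

```bash
python3 - <<'E'
from h import *
np.set_printoptions(precision=4,suppress=True)
s=r.state();print(s['ee_pos'],s['contact_force'],s['torque'],s['finger_gap']);T=pose();y=np.degrees(np.arctan2(T[1,0],T[0,0]));print(y,'tilt',np.degrees(np.arccos(-T[2,2])))
# robot-frame target of well; midway too
print(tomove((598.5,25.2,218)))
E
```

```text
[514.2106 289.6554 221.107 ] [-0.0196 -0.7549 -2.5784] [-0.0011 -0.0009 -0.0041] 10.8562739161223
112.9062020142548 tilt 0.2694727679658112
[-0.691  -0.0633  0.0074]
```

Request:
drive_tool --moves '[[[-0.1,-0.01,0,0,0,-0.1,0],[-0.2,-0.02,0,0,0,-0.24,0],[-0.3,-0.03,0,0,0,-0.38,0],[-0.4,-0.04,0,0,0,-0.52,0],[-0.5,-0.05,0,0,0,-0.66,0],[-0.6,-0.06,0,0,0,-0.78,0],[-0.67,-0.063,0.007,0,0,-0.9,0],[-0.691,-0.0633,0.007,0,0,-0.9,0],[-0.691,-0.0633,0.007,0,0,-0.9,0]]]'

```text
time: 10.7
ee_pos: [597.2, 23.8, 214.3]
orientation: [-0.364, -3.119, 0.0]
contact_force: [1.0, 1.5, -2.8]
finger_gap: 10.9
grasp_force: 58.8
```

Request:
drive_tool --moves '[[[0,0,0,0,0,-0.13,0],[0,0,0,0,0,-0.26,0],[0,0,0,0,0,-0.4,0],[0,0,0,0,0,-0.5,0],[0,0,0,0,0,-0.527,0],[0,0,0,0,0,-0.527,0],[0,0,0,0,0,-0.527,0]]]'

```text
time: 11.4
ee_pos: [597.2, 25.3, 215.2]
orientation: [0.501, -3.101, -0.0]
contact_force: [-0.7, -0.1, -2.7]
finger_gap: 10.7
grasp_force: 58.8
```

```bash
python3 - <<'E'
from h import *
np.set_printoptions(precision=4,suppress=True)
a,m=snap('wrist')
print(pose(),r.state()['joint_pos'],r.state()['finger_gap']);T=pose();y=np.degrees(np.arctan2(T[1,0],T[0,0]));print(y,'tilt',np.degrees(np.arccos(-T[2,2])))
print(tomove((598.4,25.3,200)))
b,n=snap('scene'); 
u=proj(n,(598,25,150)); print(u)
x0,y0=int(u[0])-55,int(u[1])-55
x=np.hstack([cv2.resize(a[180:384,180:332],(447,600)),cv2.resize(b[y0:y0+150,x0:x0+88],(352,600),interpolation=cv2.INTER_CUBIC)])
cv2.imwrite('pics/w5.png',cv2.cvtColor(x,cv2.COLOR_RGB2BGR))
E
```

```text
[[ -0.9489  -0.3155  -0.0002 597.2261]
 [ -0.3155   0.9489   0.0001  25.1089]
 [  0.0002   0.0001  -1.     215.2139]
 [  0.       0.       0.       1.    ]] [-0.0579  0.4709  1.4356  0.0001  1.2353 -1.9497] 11.075056555753545
-161.60894931115158 tilt 0.012846781162459487
[-0.0029 -0.0005  0.038 ]
[248.0119 211.2555]
```

View pics/w5.png

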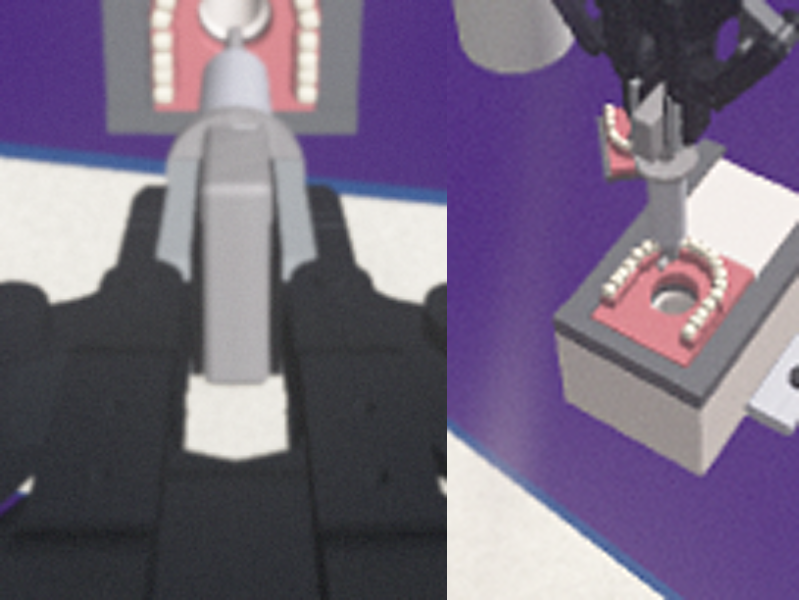

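The screw hangs upright between the pads, its foot over the jaw hole, aligned across the guide. Lowering it in stages while watching the force.

Request:
drive_tool --moves '[[[-0.002,0,0.03,0,0,0,0],[-0.002,0,0.06,0,0,0,0],[-0.002,0,0.09,0,0,0,0],[-0.002,0,0.115,0,0,0,0],[-0.002,0,0.13,0,0,0,0],[-0.002,0,0.13,0,0,0,0]]]'

```text
time: 12.1
ee_pos: [597.4, 24.9, 162.1]
orientation: [0.505, -3.099, -0.001]
contact_force: [-1.7, -0.7, -3.4]
finger_gap: 11.0
grasp_force: 58.6
```

Request:
drive_tool --moves '[[[0,0,0.015,0,0,0,0],[0,0,0.03,0,0,0,0],[0,0,0.045,0,0,0,0],[0,0,0.06,0,0,0,0],[0,0,0.07,0,0,0,0],[0,0,0.07,0,0,0,0]]]'

```text
time: 12.7
ee_pos: [597.7, 24.9, 134.3]
orientation: [0.505, -3.099, -0.0]
contact_force: [-2.9, -2.0, -5.4]
finger_gap: 10.9
grasp_force: 58.5
```

Request:
drive_tool --moves '[[[0,0,0.01,0,0,0,0],[0,0,0.02,0,0,0,0],[0,0,0.028,0,0,0,0],[0,0,0.035,0,0,0,0],[0,0,0.035,0,0,0,0]]]'

```text
time: 13.2
ee_pos: [597.9, 24.8, 120.8]
orientation: [0.506, -3.1, 0.0]
contact_force: [-3.4, -2.5, -4.6]
finger_gap: 11.0
grasp_force: 58.6
```

Request:
drive_tool --moves '[[[0,0,0.004,0,0,0,0],[0,0,0.008,0,0,0,0],[0,0,0.012,0,0,0,0],[0,0,0.012,0,0,0,0]]]'

```text
time: 13.6
ee_pos: [597.8, 24.8, 116.2]
orientation: [0.505, -3.1, 0.0]
contact_force: [-4.7, -3.1, -2.4]
finger_gap: 10.9
grasp_force: 59.0
```

Request:
drive_tool --moves '[[[0,0,0.004,0,0,0,0],[0,0,0.008,0,0,0,0],[0,0,0.008,0,0,0,0]]]'

```text
time: 13.9
ee_pos: [597.8, 24.8, 113.0]
orientation: [0.506, -3.1, 0.0]
contact_force: [-4.9, -3.0, -2.1]
finger_gap: 11.1
grasp_force: 59.0
```

No resistance at the flange height, so the pin is passing the gaps. Going on down to the thread start.

Request:
drive_tool --moves '[[[0,0,0.004,0,0,0,0],[0,0,0.008,0,0,0,0],[0,0,0.011,0,0,0,0],[0,0,0.011,0,0,0,0]]]'

```text
time: 14.3
ee_pos: [597.8, 24.7, 108.9]
orientation: [0.506, -3.1, 0.0]
contact_force: [-6.5, -4.0, 2.2]
finger_gap: 11.3
grasp_force: 59.4
```

Request:
drive_tool --moves '[[[0,0,0.003,0,0,0,0],[0,0,0.006,0,0,0,0],[0,0,0.006,0,0,0,0]]]'

```text
time: 14.6
ee_pos: [598.6, 24.6, 108.2]
orientation: [-0.505, 3.099, -0.001]
contact_force: [-12.5, -4.1, 29.6]
finger_gap: 11.2
grasp_force: 63.7
```

The thread start is felt at z 108, as expected. I'll ease off slightly, then turn clockwise with the matching descent.

Request:
drive_tool --moves '[[[0.003,0,-0.003,0,0,0,0],[0.003,0,-0.003,0,0,0.08,0],[0.003,0,-0.002,0,0,0.18,0],[0.003,0,-0.001,0,0,0.28,0],[0.003,0,0,0,0,0.38,0],[0.003,0,0,0,0,0.4,0]]]'

```text
time: 15.2
ee_pos: [598.0, 24.9, 108.1]
orientation: [0.157, 3.135, 0.001]
contact_force: [-8.4, 2.1, 23.7]
finger_gap: 11.2
grasp_force: 63.0
```

Request:
drive_tool --moves '[[[0,0,0,0,0,0.1,0],[0,0,0.0015,0,0,0.2,0],[0,0,0.002,0,0,0.3,0],[0,0,0.003,0,0,0.4,0],[0,0,0.003,0,0,0.4,0]]]'

```text
time: 15.7
ee_pos: [598.6, 25.0, 107.2]
orientation: [0.805, 3.033, 0.003]
contact_force: [-6.5, 2.4, 24.7]
finger_gap: 11.1
grasp_force: 63.3
```

```bash
python3 - <<'E'
from h import *
np.set_printoptions(precision=3,suppress=True)
s=r.state();print(s['ee_pos'],s['contact_force'],s['torque'],s['finger_gap']);T=pose();print(np.degrees(np.arctan2(T[1,0],T[0,0])))
E
```

```text
[598.612  24.989 107.206] [-6.479  2.427 24.664] [ 0.448  1.343 -0.031] 11.130178555796494
150.28174725237164
```

Request:
drive_tool --moves '[[[0,0,0.002,0,0,0.1,0],[0,0,0.004,0,0,0.2,0],[0,0,0.006,0,0,0.3,0],[0,0,0.006,0,0,0.4,0],[0,0,0.006,0,0,0.4,0]]]'

```text
time: 16.2
ee_pos: [598.7, 24.7, 104.8]
orientation: [1.418, 2.799, 0.003]
contact_force: [-5.5, -0.2, 24.4]
finger_gap: 11.4
grasp_force: 63.4
```

```bash
python3 - <<'E'
from h import *
np.set_printoptions(precision=3,suppress=True)
s=r.state();print(s['ee_pos'],s['contact_force'],s['torque'],s['finger_gap']);T=pose();print(np.degrees(np.arctan2(T[1,0],T[0,0])))
E
```

```text
[598.727  24.696 104.793] [-5.545 -0.228 24.392] [-0.175  1.312 -0.199] 11.42246550928246
126.28180349189083
```

Following the thread: 72° turned, 3.4 mm down. The last part goes gently, to the stop wall.

Request:
drive_tool --moves '[[[0,0,0.001,0,0,0.08,0],[0,0,0.002,0,0,0.16,0],[0,0,0.002,0,0,0.22,0],[0,0,0.002,0,0,0.22,0]]]'

```text
time: 16.6
ee_pos: [598.9, 24.4, 104.3]
orientation: [1.728, 2.619, 0.004]
contact_force: [-5.7, -2.4, 29.5]
finger_gap: 10.8
grasp_force: 64.3
```

```bash
python3 - <<'E'
from h import *
np.set_printoptions(precision=3,suppress=True)
s=r.state();print(s['ee_pos'],s['contact_force'],s['torque'],s['finger_gap']);T=pose();print(np.degrees(np.arctan2(T[1,0],T[0,0])))
E
```

```text
[598.897  24.432 104.285] [-5.696 -2.357 29.531] [-0.569  1.576 -0.137] 10.824097561972522
113.1784600342051
```

Request:
drive_tool --moves '[[[0,0,0,0,0,0.06,0],[0,0,0,0,0,0.12,0],[0,0,0,0,0,0.16,0],[0,0,0,0,0,0.16,0]]]'

```text
time: 17.0
ee_pos: [598.8, 24.3, 104.1]
orientation: [1.94, 2.466, 0.004]
contact_force: [-6.0, -2.0, 27.0]
finger_gap: 10.7
grasp_force: 64.0
```

```bash
python3 - <<'E'
from h import *
np.set_printoptions(precision=3,suppress=True)
s=r.state();print(s['ee_pos'],s['contact_force'],s['torque'],s['finger_gap']);T=pose();print(np.degrees(np.arctan2(T[1,0],T[0,0])))
E
```

```text
[598.833  24.349 104.148] [-6.021 -2.021 27.001] [-0.698  1.494  0.136] 10.692123826608753
103.63858835696566
```

Turned 95° and the descent has ended at z 104.1, which is 4 mm below the thread start. Easing off, opening a little and rising.

Request:
drive_tool --moves '[[[0,0,-0.004,0,0,0,0],[0,0,-0.004,0,0,0,0.35],[0,0,-0.004,0,0,0,0.35],[0,0,-0.004,0,0,0,0.35],[0,0,-0.004,0,0,0,0.35],[0,0,-0.04,0,0,0,0.35],[0,0,-0.12,0,0,0,0.35],[0,0,-0.24,0,0,0,0.35],[0,0,-0.34,0,0,0,0.35],[0.1,0,-0.34,0,0,0,0.35],[-0.1,0,-0.34,0,0,0,0.35],[-0.22,0,-0.34,0,0,0,0.35]]]'

```text
time: 18.2
ee_pos: [611.7, -31.2, 238.7]
orientation: [1.931, 2.477, 0.001]
contact_force: [0.5, -0.7, -0.7]
finger_gap: 29.8
grasp_force: 0.0
```

```bash
python3 - <<'E'
from h import *
np.set_printoptions(precision=2,suppress=True)
a,m=snap('wrist');b,n=snap('scene');print(pose()[:3,3])
def crop(im,mm,w):
    u=proj(mm,(598.5,25,100));x0=int(np.clip(u[0]-w/2,0,512-w));y0=int(np.clip(u[1]-w/2,0,384-w));print(x0,y0,'scale',400/w)
    return cv2.resize(im[y0:y0+w,x0:x0+w],(400,400),interpolation=cv2.INTER_CUBIC)
cv2.imwrite('pics/fin.png',cv2.cvtColor(np.hstack([crop(a,m,120),crop(b,n,90)]),cv2.COLOR_RGB2BGR))
print(proj(m,(598.5,25.2,133)),proj(n,(598.5,25.2,133)),proj(n,(598.5,25.2,137)),r.state()['time'])
E
```

```text
[612.58 -37.86 238.04]
199 68 scale 3.3333333333333335
203 181 scale 4.444444444444445
[259.46 130.88] [248.11 216.62] [248.05 215.42] 18.3
```

View pics/fin.png

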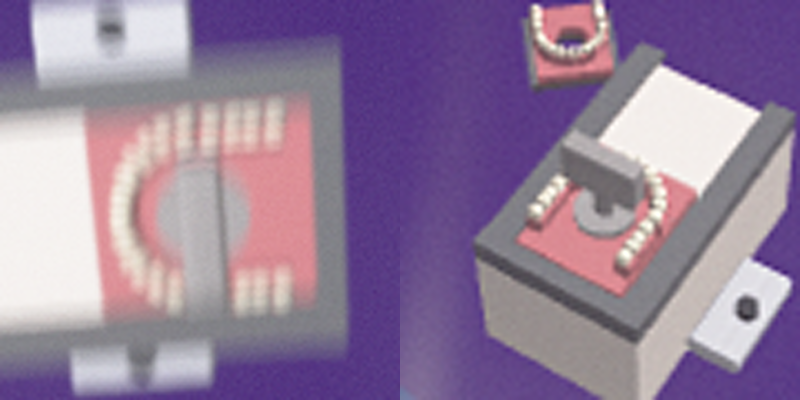

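The final picture shows the jaw flush at the stop and the screw upright in the hole. Its washer is down at the plate, its bar lies across the guide, and the gripper is clear.

```bash
python3 -c "
from bench import r
print(r.close_job())"
```

```text
the job is handed in; nothing more can be done
None
```

The job is handed in, though no verdict came back: the jaw is home against the stop, the screw is threaded in and turned about 95° to the bottom of its travel, the gripper is clear of everything, and the arm never went near the mug or the bottle.

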